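# Fit the guard plate to the solder pot with its hook-handled cover

### The arm

A 6-joint arm with a two-finger parallel gripper is mounted at the origin on a cart in front of the work surface, level with it; the furniture and walls round the work are solid. World frame = base frame: x ahead of the robot, y to its left, z up, the work surface at z = 0. Lengths are in m, angles in degrees, forces in N, time in s.
With the tool pointing down it reaches from about 0.35 to 0.875 m from the base axis. Payload 4.2 kg.
Tool frame: the origin (TCP) lies midway between the tips of the shut fingers; the grasp point (between the pads) lies 19 mm behind it; z points along the fingers, y is the line along which they close (so a half turn about z gives the same grasp; the last joint's range is limited). The gripper opens to 87 mm and grips with 3 to 60 N. Pads are 19 mm wide; open, the fingers measure 117 mm over their backs; the gripper's body (75 mm by 190 mm) begins 51 mm behind the grasp point.
Start: joints at [87.582, 22.042, 0.453, 0, -68.411, -14.817], TCP at [0.185, 0.597, 0.223] pointing down, gripper open.
Joint ranges: [-179.83, 179.83], [-69.29, 118.12], [-61.27, 80.66], [-181.25, 117.63], [-171.15, -9.14], [-177.46, 177.46]. Speed limits (degrees/s): [159.86, 159.86, 180, 180, 180, 180].

### API

Orientations are given as a 3x3 rotation matrix whose columns are the frame's x, y, z axes.
In Python, from station import * gives the robot as it stands. The module is installed in compiled form; this text tells all that it offers.
- The arm moves only by the tool servo_tool, never from a script. Its argument "deltas" is a list of rows, each an object of numbers: "tx", "ty", "tz": the shift along the tool's x, y, z in mm; "ax", "ay", "az": the turn, a rotation vector about the tool's x, y, z in rad; "claw": the finger opening in mm, from 0 to 87. In form: [{"tx": .., "ty": .., "tz": .., "ax": .., "ay": .., "az": .., "claw": ..}, ...]. A call has 1 to 12 rows; each row is the pose to reach, as a shift and turn from the pose commanded when the call began, along the tool's axes at that moment; what a row does not reach only later rows make up. A row lasts 1/12 s, in which the tool goes at most 41.7 mm and 7.16 degrees, less where a joint would pass 70% of its speed; a pose out of reach is approached as far as the arm can. A call with a gripper value outside its range is refused whole. The fingers move at their own pace and stop on an object; the grip force is fixed at half the most. Time passes only in rows, so rows that repeat a pose let the fingers close. It gives the time, the measured TCP pose, the force, the opening and the grip force at its end, in the units of the state.
- sense(): the state, without advancing time (a new reading comes with each control period).
- capture(name): name is "scene" or "top" or "wrist"; returns the picture (400x640x3 uint8, blue, green, red); there is no depth.
- calibration(name): a dict with "fx", "fy", "cx", "cy" (pixels), "cam_to_world" (4x4, takes a point from camera to world coordinates); the wrist camera has in their place "hand_eye" (4x4, takes a point from camera to tool coordinates, whose origin is the TCP and whose axes are the flange's). Camera axes: x right, y down, z forward; pixel columns grow to the right and rows downward; lengths in m; the calibration is good to about 2 mm. A picture is of the moment at which its call begins: read the wrist's pose just before it. calibration takes no time and is no camera call.
- finish_job(): hands the job in; it is judged then, once.
Trained networks look in the newest picture that a camera, given by its name, has taken for a name from the list of things; names that differ only in an ending like _2 or _b are one class to them, and where a whole thing is asked for, a point or a joint stands for the part that bears it (a point fixed in the world has none). Each returns a list of dicts, best first, with "confidence" (0 to 1); they miss things now and then, are a little off and sometimes report something else, mostly with a low value. They report only what shows in the picture. A call takes as long as a camera call.
- recognise(label, camera): "xyz" ([x, y, z] in m, in the coordinates of the camera as it stood for that picture, good to about 4 mm: the middle of the surface that is visible of it).
- trace(label, camera): "mask" (400x640 bool, what is visible of it).
The state is a dict: "time_s": time; "joints": joint angles; "joint_velocities": joint speeds; "effort": joint torques, N m; "tcp_pos": TCP position; "ee_rot": TCP orientation; "wrist_force": force on the tool from outside, world axes, zero at the start; "moment": the same for the moment, N m; "gripper_width": opening from 0.0 (shut) to 1.0 (fully open); "gripper_force": force on a finger pad.
Only numpy, scipy, OpenCV 4.12 (cv2) and the standard library are available. Lean on these libraries where they do the work, as an engineer would, in place of code of your own. Each camera call takes 0.05 s, during which the arm holds its last target. There are 200 camera calls.

### The job

To ready the cold solder pot for dip tinning, take its two nested lids (the slotted guard plate hangs hooked inside the sheet cover) together off the cork trivet by the cover's bar handle and set them gently on the pot, so that the guard plate sits level on the crucible rim. Then turn the handle counterclockwise to its stop to unhook the plate and lift the cover off alone, leaving the plate seated undisturbed. Finish while holding the cover in the gripper, at least 10 cm above the pot, with the things round about left where they are.

Things in the scene. Friction and masses are not known exactly. Their poses are not given: they have to be found in the camera images.
- pot: bench solder pot, fixed: grey housing 150 x 150 mm, 68 mm high, control panel (knob, switch) on its -x side; on top a dark steel rectangular crucible, flat rim top at z = 95 mm, outside 84 (x) by 104 mm (y), mouth 68 (x) by 88 mm (y), 21 mm deep. Origin: centre of the underside, on the bench; z up; the crucible's long side runs along y. Takes the lids either way round (half a turn apart)
- pot_seat (a point): point on the pot's vertical axis, 87 mm above the bench, axes as the pot: the guard plate's origin lies here when the plate is seated (the cover's origin then lies 12 mm above it)
- guard_plate: inner lid: dark steel plate 90 (x) by 110 mm (y), 4 mm thick, 0.2 to 0.33 kg, dipping slot 22 (x) by 62 mm (y) in the middle; below it an 8 mm deep locating frame 56 x 76 mm that enters the crucible mouth with 6 mm play each side. Origin: centre of the frame's lower edge; plate top at z = 12 mm. At the start inside the cover (2 mm play each side), on the trivet
- cover: outer lid: bare sheet steel cover 99 (x) by 119 mm (y), top 3 mm thick, 0.36 to 0.54 kg with its handle; skirt inside 94 by 114 mm, reaching 9 mm down from the underside of the top (5 mm past the plate, round the crucible rim with 5 mm play). Origin: centre of the underside of the top, which rests on the plate's top; long side along y, z up
- handle (a joint): turning handle on the cover's z axis, rad, counterclockwise from above. Start 0 to 0.15: hooked, bar 72 degrees or less off the long side; 1.25 (hard stop): bar along the long side, hook free. Its foot (44 x 9 x 4 mm, in line with the bar, 1.5 mm below the plate) passes the slot from about 1.1. Friction 0.05 N m; the cover may turn some 6 degrees along before its skirt stops on the crucible
- handle_grip (a point): middle of the black bar grip of the turning handle, where to pinch it: bar 66 mm long (along this point's y axis), 15 mm thick (x axis), 24 mm high. This point is 33 mm above the cover's origin (30 mm above the cover's top face) on the turning axis; the bar reaches from 14 mm below it to 10 mm above it
- trivet: cork trivet 126 mm (x) by 146 mm (y), 8 mm thick, fixed to the bench; origin at the centre of its underside. The lids lie on it at the start
- dross_cup: bystander: fibre pot wrapped in foil, 103 mm wide, 67 mm high, origin at the centre of its underside; leave it where it is
- spool: bystander: small reel of solder standing on its flange, 56 mm across, 42 mm high, origin at the centre of its underside; leave it where it is
- oiler: bystander: small yellow plastic bottle with a black cap, 28 mm across, 69 mm high, standing, origin at the centre of its underside; leave it where it is

How it is judged (in metres and radians):
On the way, in this order (a step that is already met when the one before it is completed fails the run):
1. both lids are lifted off the trivet together, hooked (height (world z) of cover above 0.05 m and height (world z) of guard_plate above 0.035 m and distance between cover and guard_plate below 0.025 m and value of joint handle below 0.6 rad), for 0.2 s.
2. the nested lids are set on the pot: the guard plate sits on the crucible rim with the cover on it, still hooked (horizontal distance between guard_plate and pot_seat below 0.009 m and z of guard_plate in the frame of pot_seat below 0.003 m and angle between the y axis of guard_plate and the y axis of pot, either way round below 0.25 rad and z of cover in the frame of pot_seat below 0.016 m and value of joint handle below 0.8 rad), for 0.1 s.
3. the handle is turned so that the hook is free, the plate staying seated (value of joint handle above 1.05 rad and z of guard_plate in the frame of pot_seat below 0.003 m and z of cover in the frame of pot_seat below 0.018 m), for 0.1 s.
At the end, for the whole second after the job is handed in: Cover held still in the fingers, its origin at least 90 mm above the pot_seat point, touching neither plate nor pot; guard plate level (0.05 rad) on the crucible rim: within 9 mm of the pot's axis, 3 mm of its seated height, 0.25 rad of the crucible's direction (z of cover in the frame of pot_seat above 0.09 m and contact force between cover and the fingers above 1 N and contact force between cover and guard_plate below 0.2 N and contact force between cover and pot below 0.2 N and linear speed of cover below 0.03 m/s and horizontal distance between guard_plate and pot_seat below 0.009 m and z of guard_plate in the frame of pot_seat between -0.003 and 0.003 m and angle between the y axis of guard_plate and the y axis of pot, either way round below 0.25 rad and angle between guard_plate's own z axis and vertical below 0.05 rad and linear speed of guard_plate below 0.02 m/s); the arm keeps its last pose, push and grip.
It fails at once if the guard plate is off its seat on the crucible rim (by more than 5 mm) while the handle is turned towards free (beyond 0.9 rad): it was dropped off the hook, or dragged up with the cover (value of joint handle above 0.9 rad and not (z of guard_plate in the frame of pot_seat below 0.005 m and horizontal distance between guard_plate and pot_seat below 0.015 m)).
It fails at once if the guard plate or the cover is banged or pressed on the pot with more than 60 N (contact force between any of guard_plate, cover and pot above 60 N).
It fails at once if a bystander (dross cup, solder spool, oil bottle) is moved by more than 30 mm (distance of any of dross_cup, spool, oiler from where it was at the start of the episode above 0.03 m).
It also fails if it takes over 50 s, if anything falls off the work surface, if the arm or the gripper's body presses on something with over 40 N, if the wrist force passes 120 N, or if a joint passes its speed limit or range.

## Working session

There is one attempt and no reset: what is moved stays moved. The work goes in short steps, Python scripts to look and compute and a tool call to move; the robot and the scene stay as the last step left them, time stands still between calls to the robot, and variables do not carry over. Pictures are saved under pics/ and viewed, at most 10 in all, crops included, and the job is handed in when it is done.

Besides the shell and the picture viewer there is one more tool, called as name(argument=value, ...) on one line, values as JSON. servo_tool: Moves the arm, as the interface text tells. Its arguments: {"type":"object","properties":{"deltas":{"type":"array","items":{"type":"object","properties":{"tx":{"type":"number"},"ty":{"type":"number"},"tz":{"type":"number"},"ax":{"type":"number"},"ay":{"type":"number"},"az":{"type":"number"},"claw":{"type":"number"}}}}},"required":["deltas"]}

```bash
mkdir -p pics
cat > h.py <<'E'
from station import *
import numpy as np, cv2
def ray(cal,T,u,v):
    d=np.array([(u-cal['cx'])/cal['fx'],(v-cal['cy'])/cal['fy'],1.]); return T[:3,3],T[:3,:3]@d
def atz(cal,T,u,v,z):
    o,d=ray(cal,T,u,v); return o+d*(z-o[2])/d[2]
def proj(cal,T,p):
    q=T[:3,:3].T@(np.array(p)-T[:3,3]); return np.array([cal['fx']*q[0]/q[2]+cal['cx'],cal['fy']*q[1]/q[2]+cal['cy']])
def camT(n,s=None):
    c=calibration(n)
    if n!='wrist': return c,np.array(c['cam_to_world'])
    s=s or sense(); T=np.eye(4);T[:3,:3]=np.array(s['ee_rot']);T[:3,3]=s['tcp_pos']
    return c,T@np.array(c['hand_eye'])
E
cat > a.py <<'E'
from h import *
np.set_printoptions(precision=4,suppress=True)
s=sense();print(s['tcp_pos'],s['ee_rot'],s['time_s'])
for n in ['scene','top','wrist']:
    c,T=camT(n);im=capture(n);cv2.imwrite(f'pics/{n}0.png',im)
    print(n,T[:3,3],c['fx'])
    for l in ['pot','cover','handle','trivet','dross_cup','spool','oiler']:
        for r in recognise(l,n)[:2]:
            p=T[:3,:3]@np.array(r['xyz'])+T[:3,3]; print(l,p,round(r['confidence'],2),proj(c,T,p))
E
python3 a.py
```

```text
[0.185  0.5964 0.2214] [[ 0.955  -0.2964 -0.0006]
 [-0.2965 -0.955  -0.0021]
 [ 0.0001  0.0022 -1.    ]] 0.0
scene [ 0.0878 -0.4842  0.5569] 424.23758194725104
pot [ 0.5109 -0.1021  0.0697] 0.9 [365.7397 284.8762]
cover [0.5227 0.2154 0.0251] 0.61 [268.4006 228.4055]
handle [0.5283 0.2249 0.0575] 0.49 [267.0002 213.8831]
trivet [0.4797 0.1757 0.0059] 0.93 [263.1461 250.2905]
dross_cup [0.7152 0.0262 0.0515] 0.95 [388.0815 221.7605]
spool [0.4987 0.386  0.0304] 0.87 [222.009  202.4205]
oiler [ 0.6723 -0.0808  0.0372] 0.62 [413.7964 256.8268]
top [0.4726 0.1704 0.9989] 425.8260552847785
pot [0.5278 0.2366 0.0606] 0.73 [289.6862 247.0625]
pot [ 0.532  -0.057   0.0698] 0.68 [424.5421 247.9497]
cover [0.5255 0.2355 0.0234] 0.56 [291.2613 249.1047]
handle [0.5268 0.2304 0.0637] 0.57 [292.4151 247.5049]
trivet [0.4888 0.2333 0.0055] 0.81 [292.1714 265.533 ]
dross_cup [0.7219 0.0412 0.0537] 0.77 [378.293  163.9896]
dross_cup [ 0.5324 -0.0612  0.07  ] 0.37 [426.4972 247.8224]
spool [0.497  0.3933 0.0394] 0.58 [219.5722 259.9113]
oiler [ 0.6781 -0.0664  0.0548] 0.5 [425.8109 183.7056]
wrist [0.2524 0.5765 0.3846] 297.76288189777495
```

View pics/top0.png

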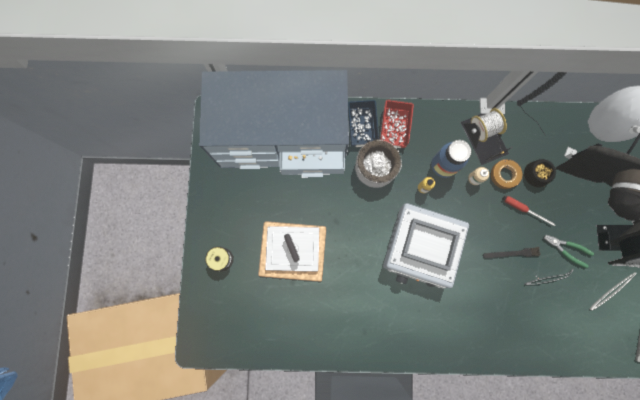

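View pics/scene0.png

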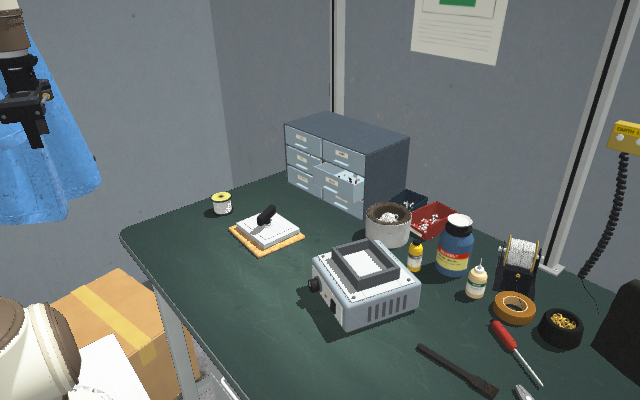

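The scene matches the networks: lids at (292,248), bar from (287,235) to (296,262), pot centred near (427,247), cup, oiler and spool clear of the path. I'm moving above the lids and turning the tool toward the bar.

servo_tool(deltas=[{"tx":36,"ty":21,"tz":0,"az":0.12},{"tx":72,"ty":41,"tz":-2,"az":0.24},{"tx":108,"ty":62,"tz":-5,"az":0.36},{"tx":144,"ty":83,"tz":-7,"az":0.48},{"tx":180,"ty":104,"tz":-10,"az":0.6},{"tx":216,"ty":124,"tz":-12,"az":0.72},{"tx":252,"ty":145,"tz":-15,"az":0.84},{"tx":288,"ty":166,"tz":-17,"az":0.96},{"tx":324,"ty":186,"tz":-20,"az":1.08},{"tx":360,"ty":207,"tz":-22,"az":1.2},{"tx":396,"ty":227,"tz":-25,"az":1.32},{"tx":433,"ty":248,"tz":-30,"az":1.44}])

```text
schema error: expected keys tx, ty, tz, ax, ay, az, claw
```

servo_tool(deltas=[{"az":0.12},{"az":0.24},{"az":0.36},{"az":0.48},{"az":0.6},{"az":0.72},{"az":0.84},{"az":0.96},{"az":1.06},{"az":1.09},{"az":1.09},{"az":1.09}])

```text
schema error: expected keys tx, ty, tz, ax, ay, az, claw
```

```bash
cat > b.py <<'E'
from h import *
import sys
np.set_printoptions(precision=4,suppress=True)
tag=sys.argv[1]
s=sense();print(s['tcp_pos'],s['ee_rot'],s['joints'],s['time_s'],s['wrist_force'])
c,T=camT('wrist',s);im=capture('wrist');cv2.imwrite(f'pics/w{tag}.png',im)
print(T)
for l in sys.argv[2:]:
    for r in recognise(l,'wrist')[:2]:
        p=T[:3,:3]@np.array(r['xyz'])+T[:3,3]; print(l,p,round(r['confidence'],2),proj(c,T,p))
    m=trace(l,'wrist')
    if m:
        k=m[0]['mask'].astype(np.uint8); cs=max(cv2.findContours(k,0,1)[0],key=cv2.contourArea)
        print('  rect',cv2.minAreaRect(cs),cv2.contourArea(cs),m[0]['confidence']); np.save(f'm_{tag}_{l}.npy',k)
E
python3 b.py 1 cover handle_grip trivet
```

```text
[0.1851 0.5969 0.2226] [[ 0.9551 -0.2963 -0.    ]
 [-0.2963 -0.9551 -0.    ]
 [-0.      0.     -1.    ]] [ 87.5815  22.0411   0.4527  -0.0017 -68.4137 -14.8177] 1.2 [ 0.1895 -0.2757  0.3974]
[[-0.2958 -0.9215 -0.2518  0.2524]
 [-0.9553  0.2855  0.0775  0.5765]
 [ 0.0005  0.2634 -0.9647  0.3846]
 [ 0.      0.      0.      1.    ]]
```

View pics/w1.png

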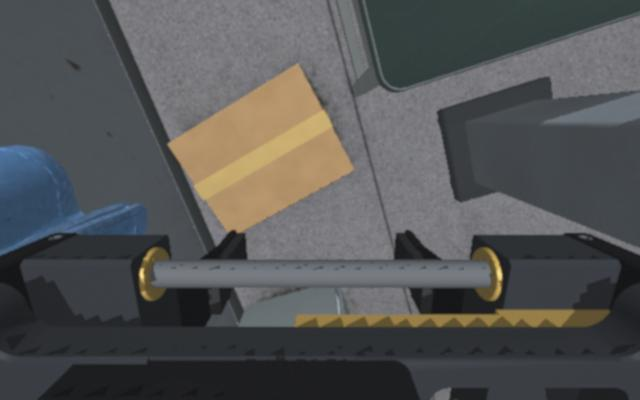

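All seven keys are required in each row, so nothing moved. The wrist view shows only the floor so far: the fingers are at the bottom, and the usable area is the upper half.

servo_tool(deltas=[{"tx":35,"ty":16,"tz":-3,"ax":0,"ay":0,"az":0.12,"claw":87},{"tx":70,"ty":33,"tz":-5,"ax":0,"ay":0,"az":0.24,"claw":87},{"tx":105,"ty":50,"tz":-8,"ax":0,"ay":0,"az":0.36,"claw":87},{"tx":140,"ty":66,"tz":-10,"ax":0,"ay":0,"az":0.48,"claw":87},{"tx":175,"ty":83,"tz":-13,"ax":0,"ay":0,"az":0.6,"claw":87},{"tx":210,"ty":99,"tz":-15,"ax":0,"ay":0,"az":0.72,"claw":87},{"tx":245,"ty":116,"tz":-18,"ax":0,"ay":0,"az":0.84,"claw":87},{"tx":280,"ty":132,"tz":-20,"ax":0,"ay":0,"az":0.96,"claw":87},{"tx":315,"ty":149,"tz":-23,"ax":0,"ay":0,"az":1.08,"claw":87},{"tx":350,"ty":165,"tz":-25,"ax":0,"ay":0,"az":1.2,"claw":87},{"tx":385,"ty":182,"tz":-28,"ax":0,"ay":0,"az":1.32,"claw":87},{"tx":420,"ty":198,"tz":-30,"ax":0,"ay":0,"az":1.44,"claw":87}])

```text
time_s: 2.55
tcp_pos: [0.5288, 0.2818, 0.2531]
ee_rot: [[-0.175, -0.985, 0.001], [-0.985, 0.175, 0.0], [-0.001, -0.001, -1.0]]
wrist_force: [-0.1, 1.3, -1.0]
gripper_width: 0.999
gripper_force: 0.0
```

```bash
python3 -c "
from station import *
s=sense();print(s['tcp_pos'],s['ee_rot'],s['joints'],s['time_s'])"
```

```text
[0.52883298 0.28183438 0.25313092] [[-1.74931691e-01 -9.84580365e-01  6.39219105e-04]
 [-9.84580405e-01  1.74932002e-01  4.68839198e-04]
 [-5.73429746e-04 -5.47347772e-04 -9.99999686e-01]] [ 4.35239633e+01  1.84061329e+01 -5.50705197e-01  6.07520226e-03
 -7.09981070e+01 -5.36006327e+01] 2.55
```

servo_tool(deltas=[{"tx":2,"ty":-5,"tz":0,"ax":0,"ay":0,"az":0.12,"claw":87},{"tx":4,"ty":-10,"tz":0,"ax":0,"ay":0,"az":0.24,"claw":87},{"tx":7,"ty":-16,"tz":0,"ax":0,"ay":0,"az":0.36,"claw":87},{"tx":10,"ty":-22,"tz":0,"ax":0,"ay":0,"az":0.48,"claw":87},{"tx":13,"ty":-30,"tz":0,"ax":0,"ay":0,"az":0.6,"claw":87},{"tx":16,"ty":-37,"tz":0,"ax":0,"ay":0,"az":0.72,"claw":87},{"tx":19,"ty":-44,"tz":0,"ax":0,"ay":0,"az":0.84,"claw":87},{"tx":22,"ty":-50,"tz":0,"ax":0,"ay":0,"az":0.96,"claw":87},{"tx":23,"ty":-53,"tz":0,"ax":0,"ay":0,"az":1.08,"claw":87},{"tx":23,"ty":-53,"tz":0,"ax":0,"ay":0,"az":1.08,"claw":87},{"tx":23,"ty":-53,"tz":0,"ax":0,"ay":0,"az":1.08,"claw":87}])

```text
time_s: 3.47
tcp_pos: [0.576, 0.2516, 0.2524]
ee_rot: [[-0.948, -0.318, -0.0], [-0.318, 0.948, -0.0], [0.0, 0.0, -1.0]]
wrist_force: [0.9, 0.4, -0.4]
gripper_width: 0.999
gripper_force: 0.0
```

```bash
python3 b.py 1 cover handle_grip trivet
```

```text
[0.576  0.2516 0.2524] [[-0.9481 -0.3179 -0.0002]
 [-0.3179  0.9481 -0.0001]
 [ 0.0002  0.     -1.    ]] [  38.3254   21.3845    3.7596   -0.0044  -72.3866 -109.7863] 3.4667 [ 0.9325  0.3648 -0.3783]
[[-0.3185  0.9146  0.2493  0.5064]
 [ 0.9479  0.3073  0.0834  0.2297]
 [-0.0003  0.2629 -0.9648  0.4145]
 [ 0.      0.      0.      1.    ]]
cover [0.5241 0.2329 0.0281] 0.67 [318.298 135.543]
  rect ((318.1500244140625, 137.04998779296875), (94.55209350585938, 78.42447662353516), 18.43494987487793) 6981.0 0.68
handle_grip [0.5309 0.2343 0.0618] 0.93 [317.3574 142.9586]
handle_grip [0.4785 0.2354 0.0096] 0.51 [331.4323 101.1993]
  rect ((318.4775695800781, 139.55111694335938), (57.378326416015625, 15.081160545349121), 87.1375961303711) 678.0 0.87
trivet [0.4796 0.2336 0.0133] 0.73 [329.8902 101.4711]
trivet [0.5249 0.2338 0.0254] 0.47 [318.7822 136.2856]
  rect ((319.5591735839844, 132.1420135498047), (112.75633239746094, 97.6351318359375), 22.380136489868164) 2917.0 0.79
```

View pics/w1.png

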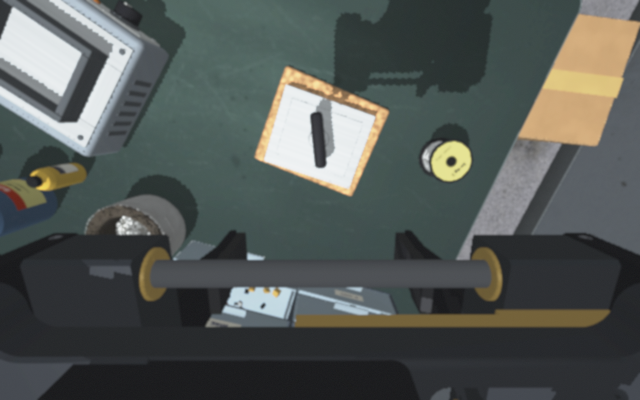

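The bar grip is at (318,140), nearly upright in the image. The cover is white, about (285,85)-(350,195), sitting on the cork, with the pot at upper left. Next I fit box models to the network masks over all the views.

```bash
cat > fit.py <<'E'
from h import *
from scipy.optimize import minimize
B=lambda x,y,z0,z1:(x/2,y/2,z0,z1)
MODEL={'handle':[B(.015,.066,-.014,.010)],
 'cover':[B(.099,.119,-.009,.003)],
 'pot':[B(.150,.150,0,.068),B(.084,.104,.068,.095)]}
K=4
def render(c,T,boxes,p):
    im=np.zeros((400*K,640*K),np.uint8); ca,sa=np.cos(p[3]),np.sin(p[3])
    for hx,hy,z0,z1 in boxes:
        pts=[proj(c,T,[p[0]+ca*x-sa*y,p[1]+sa*x+ca*y,p[2]+z]) for x in(-hx,hx) for y in(-hy,hy) for z in(z0,z1)]
        h=cv2.convexHull(np.float32(pts))
        cv2.fillConvexPoly(im,np.int32(np.round(((h+.5)*K-.5)*16)),1,shift=4)
    return im
def fit(model,views,p0,ignore=None,fixz=None):
    "views: list of (cal,T,mask)"
    up=[cv2.resize(m,None,fx=K,fy=K,interpolation=cv2.INTER_NEAREST) for _,_,m in views]
    ig=[None if (ignore is None or ignore[i] is None) else cv2.resize(ignore[i],None,fx=K,fy=K,interpolation=cv2.INTER_NEAREST) for i in range(len(views))]
    def f(q,full=False):
        p=q if fixz is None else [q[0],q[1],fixz,q[2]]
        L=[]
        for (c,T,_),m,g in zip(views,up,ig):
            r=render(c,T,MODEL[model],p)
            if g is not None: r=r&(1-g); m=m&(1-g)
            L.append(1-(r&m).sum()/max(1,(r|m).sum()))
        return L if full else sum(L)
    q0=np.array(p0 if fixz is None else [p0[0],p0[1],p0[3]],float)
    st=np.array([.008,.008,.008,.12] if fixz is None else [.008,.008,.12])
    for k in range(2):
        S=np.vstack([q0]+[q0+np.eye(len(q0))[i]*st[i] for i in range(len(q0))])
        r=minimize(f,q0,method='Nelder-Mead',options=dict(initial_simplex=S,xatol=2e-4,fatol=1e-4,maxiter=250)); q0=r.x; st=-st/2
    return q0,[round(x,3) for x in f(q0,True)]
E
cat > c.py <<'E'
from fit import *
np.set_printoptions(precision=4,suppress=True)
V={}
for n in ['wrist','top','scene']:
    c,T=camT(n); capture(n)
    for l in ['handle_grip','cover','pot']:
        t=trace(l,n)
        if t and not(n=='wrist' and l=='pot'):
            print(n,l,[(round(x['confidence'],2),int(x['mask'].sum()),np.argwhere(x['mask']).mean(0).round()) for x in t[:3]])
            V.setdefault(l,{})[n]=(c,T,t[0]['mask'].astype(np.uint8))
import pickle;pickle.dump(V,open('V.pkl','wb'))
E
python3 c.py
cat > d.py <<'E'
from fit import *
import pickle
np.set_printoptions(precision=4,suppress=True)
V=pickle.load(open('V.pkl','rb'))
for l,m,p0,fz in [('handle_grip','handle',[.53,.234,.053,np.radians(-72)],.053),('cover','cover',[.528,.234,.02,0],.02),('pot','pot',[.53,-.065,0,-.15],0)]:
    v=V[l]
    for ks in [[k] for k in v]+[list(v)]:
        r=fit(m,[v[k] for k in ks],p0,fixz=fz); print(l,ks,'fixz',*r)
    print(l,'all free z',*fit(m,list(v.values()),p0))
E
python3 d.py
```

```text
wrist handle_grip [(0.71, 746, array([140., 318.]))]
top handle_grip [(0.76, 207, array([247., 291.]))]
top cover [(0.67, 2289, array([249., 293.]))]
top pot [(0.77, 5114, array([247., 426.])), (0.26, 2248, array([249., 292.]))]
scene handle_grip [(0.68, 221, array([216., 266.]))]
scene cover [(0.85, 1453, array([228., 268.])), (0.55, 7043, array([283., 364.]))]
scene pot [(0.7, 7029, array([283., 364.]))]
handle_grip ['wrist'] fixz [ 0.5283  0.2347 -1.145 ] [np.float64(0.099)]
handle_grip ['top'] fixz [ 0.5278  0.2334 -1.1352] [np.float64(0.167)]
handle_grip ['scene'] fixz [ 0.5277  0.2295 -1.0161] [np.float64(0.243)]
handle_grip ['wrist', 'top', 'scene'] fixz [ 0.5283  0.2342 -1.1374] [np.float64(0.112), np.float64(0.177), np.float64(0.336)]
handle_grip all free z [ 0.5286  0.2345  0.0474 -1.1322] [np.float64(0.095), np.float64(0.171), np.float64(0.286)]
cover ['top'] fixz [ 0.5266  0.2324 -0.0029] [np.float64(0.04)]
cover ['scene'] fixz [ 0.5304  0.2326 -0.0097] [np.float64(0.049)]
cover ['top', 'scene'] fixz [0.5283 0.2322 0.0019] [np.float64(0.054), np.float64(0.068)]
cover all free z [0.5275 0.2317 0.0214 0.003 ] [np.float64(0.046), np.float64(0.069)]
pot ['top'] fixz [ 0.5377 -0.0654 -0.2968] [np.float64(0.054)]
pot ['scene'] fixz [ 0.5455 -0.0611 -0.2502] [np.float64(0.084)]
pot ['top', 'scene'] fixz [ 0.5388 -0.0652 -0.2963] [np.float64(0.057), np.float64(0.101)]
pot all free z [ 0.5387 -0.0646  0.0011 -0.2967] [np.float64(0.058), np.float64(0.101)]
```

Heights agree with the text (grip about 0.05 m, cover origin about 0.021 m). The bar direction works out to handle ≈ 0.11 rad. Descending to the bar now.

servo_tool(deltas=[{"tx":12,"ty":0,"tz":20,"ax":0,"ay":0,"az":-0.03,"claw":87},{"tx":25,"ty":0,"tz":45,"ax":0,"ay":0,"az":-0.06,"claw":87},{"tx":38,"ty":-1,"tz":70,"ax":0,"ay":0,"az":-0.09,"claw":87},{"tx":47,"ty":-1,"tz":95,"ax":0,"ay":0,"az":-0.11,"claw":87},{"tx":51,"ty":-1,"tz":120,"ax":0,"ay":0,"az":-0.11,"claw":70},{"tx":51,"ty":-1,"tz":140,"ax":0,"ay":0,"az":-0.11,"claw":60},{"tx":51,"ty":-1,"tz":150,"ax":0,"ay":0,"az":-0.11,"claw":60},{"tx":51,"ty":-1,"tz":150,"ax":0,"ay":0,"az":-0.11,"claw":60}])

```text
time_s: 5.08
tcp_pos: [0.5267, 0.2339, 0.1003]
ee_rot: [[-0.909, -0.417, -0.004], [-0.417, 0.909, -0.003], [0.005, -0.001, -1.0]]
wrist_force: [-1.0, -1.0, 0.4]
gripper_width: 0.78
gripper_force: 0.0
```

```bash
python3 b.py 2 handle_grip
```

```text
[0.5267 0.2339 0.1003] [[-0.9087 -0.4173 -0.004 ]
 [-0.4173  0.9088 -0.0029]
 [ 0.0048 -0.0009 -1.    ]] [  40.0298   24.1105  -15.5926   -0.0268  -50.5772 -105.3467] 5.0833 [-1.0387 -1.0085  0.382 ]
[[-0.4178  0.8775  0.2353  0.4606]
 [ 0.9085  0.4039  0.1069  0.2052]
 [-0.0012  0.2584 -0.966   0.2626]
 [ 0.      0.      0.      1.    ]]
handle_grip [0.5227 0.232  0.0605] 0.87 [318.2317 220.4722]
  rect ((318.5, 219.0), (80.0, 23.0), 90.0) 1525.0 0.9
```

View pics/w2.png

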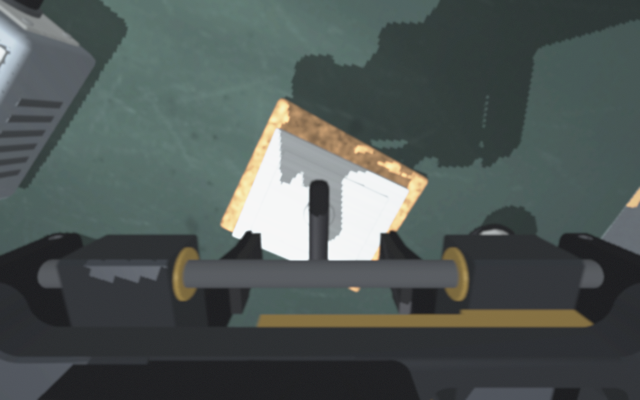

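The bar stands upright at column 318, midway between the fingers (245 and 400). That's aligned, so I descend and close.

servo_tool(deltas=[{"tx":-1,"ty":0,"tz":14,"ax":0,"ay":0,"az":0,"claw":60},{"tx":-1,"ty":0,"tz":30,"ax":0,"ay":0,"az":0,"claw":50},{"tx":-1,"ty":0,"tz":46,"ax":0,"ay":0,"az":0,"claw":45},{"tx":-1,"ty":0,"tz":58,"ax":0,"ay":0,"az":0,"claw":40},{"tx":-1,"ty":0,"tz":65,"ax":0,"ay":0,"az":0,"claw":35},{"tx":-1,"ty":0,"tz":66,"ax":0,"ay":0,"az":0,"claw":30},{"tx":-1,"ty":0,"tz":66,"ax":0,"ay":0,"az":0,"claw":22},{"tx":-1,"ty":0,"tz":66,"ax":0,"ay":0,"az":0,"claw":5},{"tx":-1,"ty":0,"tz":66,"ax":0,"ay":0,"az":0,"claw":0},{"tx":-1,"ty":0,"tz":66,"ax":0,"ay":0,"az":0,"claw":0},{"tx":-1,"ty":0,"tz":66,"ax":0,"ay":0,"az":0,"claw":0},{"tx":-1,"ty":0,"tz":66,"ax":0,"ay":0,"az":0,"claw":0}])

```text
time_s: 6.23
tcp_pos: [0.5296, 0.2353, 0.0377]
ee_rot: [[-0.908, -0.418, 0.002], [-0.418, 0.908, 0.001], [-0.002, -0.0, -1.0]]
wrist_force: [1.0, -1.7, 5.2]
gripper_width: 0.166
gripper_force: 30.0
```

servo_tool(deltas=[{"tx":0,"ty":0,"tz":-4,"ax":0,"ay":0,"az":0,"claw":0},{"tx":0,"ty":0,"tz":-10,"ax":0,"ay":0,"az":0,"claw":0},{"tx":0,"ty":0,"tz":-18,"ax":0,"ay":0,"az":0,"claw":0},{"tx":0,"ty":0,"tz":-28,"ax":0,"ay":0,"az":0,"claw":0},{"tx":0,"ty":0,"tz":-42,"ax":0,"ay":0,"az":0,"claw":0},{"tx":0,"ty":0,"tz":-58,"ax":0,"ay":0,"az":0,"claw":0},{"tx":0,"ty":0,"tz":-76,"ax":0,"ay":0,"az":0,"claw":0},{"tx":0,"ty":0,"tz":-94,"ax":0,"ay":0,"az":0,"claw":0},{"tx":0,"ty":0,"tz":-112,"ax":0,"ay":0,"az":0,"claw":0},{"tx":0,"ty":0,"tz":-130,"ax":0,"ay":0,"az":0,"claw":0},{"tx":0,"ty":0,"tz":-143,"ax":0,"ay":0,"az":0,"claw":0},{"tx":0,"ty":0,"tz":-150,"ax":0,"ay":0,"az":0,"claw":0}])

```text
time_s: 7.23
tcp_pos: [0.5291, 0.2355, 0.1889]
ee_rot: [[-0.909, -0.418, 0.002], [-0.418, 0.909, 0.002], [-0.003, 0.001, -1.0]]
wrist_force: [-0.4, 0.6, -6.1]
gripper_width: 0.167
gripper_force: 30.0
```

servo_tool(deltas=[{"tx":0,"ty":0,"tz":0,"ax":0,"ay":0,"az":0,"claw":0},{"tx":0,"ty":0,"tz":0,"ax":0,"ay":0,"az":0,"claw":0}])

```text
time_s: 7.4
tcp_pos: [0.5281, 0.235, 0.1862]
ee_rot: [[-0.909, -0.417, -0.001], [-0.417, 0.909, 0.0], [0.001, 0.001, -1.0]]
wrist_force: [1.2, -0.4, -7.3]
gripper_width: 0.17
gripper_force: 30.0
```

```bash
cat > e.py <<'E'
from fit import *
import sys
np.set_printoptions(precision=4,suppress=True)
n=sys.argv[1]
im=capture('scene')[120:340,180:460]; cv2.imwrite('pics/s%s.png'%n,cv2.resize(im,None,fx=2,fy=2))
s=sense();c,T=camT('wrist',s);cv2.imwrite('pics/w%s.png'%n,capture('wrist'))
print(s['tcp_pos'],np.degrees(np.arctan2(s['ee_rot'][1][0],s['ee_rot'][0][0])),s['joints'],s['wrist_force'],s['moment'],s['gripper_width'])
t=trace('pot','wrist')
for x in t[:2]: print(x['confidence'],x['mask'].sum(),cv2.boundingRect(x['mask'].astype(np.uint8)))
r=recognise('pot','wrist')
for x in r[:2]: print(T[:3,:3]@x['xyz']+T[:3,3],x['confidence'])
E
python3 e.py 3
```

```text
[0.5278 0.2348 0.1854] -155.3413233501294 [  40.0074   19.1963   -9.4243   -0.0576  -61.5091 -105.3212] [ 0.224   0.2953 -7.1507] [ 0.0186 -0.118   0.0273] 0.17055064071664244
0.63 21552 (0, 0, 154, 187)
0.6 16727 (220, 124, 220, 191)
[ 0.5279 -0.0098  0.0694] 0.78
[0.5111 0.2299 0.2072] 0.49
```

View pics/s3.png

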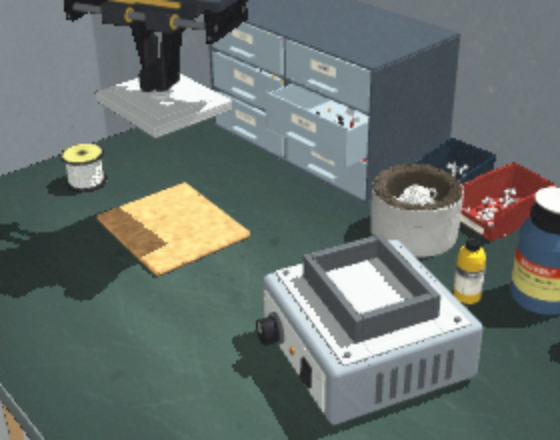

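Both lids hang together (about 7.2 N, or 0.73 kg) and the trivet is empty. Next I measure the crucible itself, in the top and scene views.

```bash
cat > g.py <<'E'
from fit import *
import pickle
np.set_printoptions(precision=4,suppress=True)
V=pickle.load(open('V.pkl','rb'))
MODEL['cruc']=[B(.084,.104,.068,.095)]
MODEL['house']=[B(.150,.150,0.0,.068)]
vs=[];tiles=[]
for n in ['top','scene']:
    c,T,m=V['pot'][n]; im=cv2.imread(f'pics/{n}0.png'); g=cv2.cvtColor(im,6)
    k=cv2.convexHull(max(cv2.findContours(m,0,1)[0],key=cv2.contourArea)); mm=cv2.fillConvexPoly(np.zeros_like(m),k,1)
    ctr=proj(c,T,[.538,-.065,.085]); 
    big=render(c,T,[B(.11,.13,.06,.10)],[.538,-.065,0,-.29])[::4,::4]
    vals=g[(big>0)]; th,_=cv2.threshold(vals,0,255,cv2.THRESH_OTSU); print(n,'otsu',th)
    d=((g<th)&(big>0)).astype(np.uint8)
    nn,lab,st,_=cv2.connectedComponentsWithStats(d); i=1+np.argmax(st[1:,4]); d=(lab==i).astype(np.uint8)
    hull=cv2.convexHull(cv2.findNonZero(d)); s=cv2.fillConvexPoly(np.zeros_like(m),hull,1)
    vs.append((c,T,s))
    print(n,s.sum(),*fit('cruc',[vs[-1]],[.538,-.065,0,-.29],fixz=0))
    u,v=ctr.astype(int); crop=cv2.resize(im[v-40:v+40,u-50:u+50],None,fx=7,fy=7,interpolation=0)
    ms=cv2.resize(s[v-40:v+40,u-50:u+50],None,fx=7,fy=7,interpolation=0)
    cv2.drawContours(crop,cv2.findContours(ms,0,1)[0],-1,(0,0,255),1); tiles.append(crop)
r=fit('cruc',vs,[.538,-.065,0,-.29],fixz=0); print('both',*r); print(*fit('cruc',vs,[.538,-.065,0,-.29]))
cv2.imwrite('pics/cr.png',cv2.resize(np.vstack(tiles),None,fx=.53,fy=.53))
E
python3 g.py
```

```text
top otsu 193.0
top 2391 [ 0.5373 -0.0648 -0.2873] [np.float64(0.121)]
scene otsu 166.0
scene 3543 [ 0.5391 -0.061  -0.1282] [np.float64(0.28)]
both [ 0.5371 -0.0644 -0.2863] [np.float64(0.121), np.float64(0.285)]
[ 0.5351 -0.0629  0.0062 -0.2768] [np.float64(0.117), np.float64(0.278)]
```

View pics/cr.png

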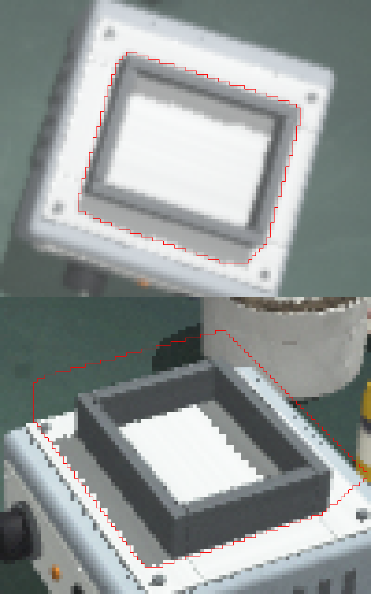

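The threshold also took in the grey shadow. The crucible itself is the darker ring, so I tighten the threshold and restrict it to the pot mask.

```bash
cat > g2.py <<'E'
from fit import *
import pickle,sys
np.set_printoptions(precision=4,suppress=True)
V=pickle.load(open('V.pkl','rb'))
MODEL['cruc']=[B(.084,.104,.068,.095)]
tiles=[]
for TH in (115,130):
  vs=[]
  for n in ['top','scene']:
    c,T,m=V['pot'][n]; im=cv2.imread(f'pics/{n}0.png'); g=cv2.cvtColor(im,6)
    ctr=proj(c,T,[.537,-.064,.085])
    big=render(c,T,[B(.096,.116,.068,.097)],[.537,-.0645,0,-.288])[::4,::4]
    d=((g<TH)&(big>0)&(cv2.erode(m,np.ones((3,3)))>0)).astype(np.uint8)
    nn,lab,st,_=cv2.connectedComponentsWithStats(d); d=(lab==1+np.argmax(st[1:,4])).astype(np.uint8)
    s=cv2.fillConvexPoly(np.zeros_like(m),cv2.convexHull(cv2.findNonZero(d)),1)
    vs.append((c,T,s)); r=fit('cruc',[vs[-1]],[.538,-.065,0,-.29],fixz=0)
    print(TH,n,s.sum(),*r)
    if TH==115:
      u,v=ctr.astype(int); crop=cv2.resize(im[v-40:v+40,u-50:u+50],None,fx=4,fy=4,interpolation=0)
      for mk,col in ((s,(0,0,255)),(render(c,T,MODEL['cruc'],[r[0][0],r[0][1],0,r[0][2]])[::4,::4],(0,255,0))):
        ms=cv2.resize(mk[v-40:v+40,u-50:u+50],None,fx=4,fy=4,interpolation=0)
        cv2.drawContours(crop,cv2.findContours(ms,0,1)[0],-1,col,1)
      tiles.append(crop)
  print('both',*fit('cruc',vs,[.538,-.065,0,-.29],fixz=0)); print('free z',*fit('cruc',vs,[.538,-.065,0,-.29]))
cv2.imwrite('pics/cr2.png',np.hstack(tiles))
E
python3 g2.py
```

```text
115 top 137 [ 0.5346 -0.0689  0.08  ] [np.float64(0.934)]
115 scene 2305 [ 0.5416 -0.0662 -0.3131] [np.float64(0.088)]
both [ 0.5416 -0.0661 -0.3126] [np.float64(0.935), np.float64(0.088)]
free z [ 0.5467 -0.063  -0.0076 -0.2924] [np.float64(0.934), np.float64(0.071)]
130 top 776 [ 0.5412 -0.07   -0.0991] [np.float64(0.631)]
130 scene 2381 [ 0.5417 -0.0662 -0.3015] [np.float64(0.059)]
both [ 0.5417 -0.0664 -0.3036] [np.float64(0.634), np.float64(0.058)]
free z [ 0.5463 -0.0633 -0.0055 -0.2941] [np.float64(0.628), np.float64(0.048)]
```

View pics/cr2.png

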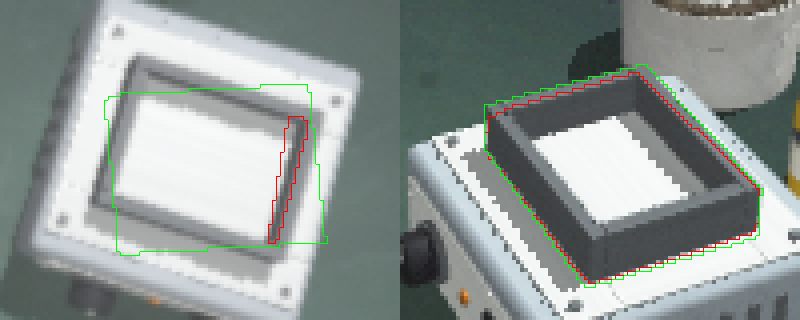

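The scene fit outlines the crucible well. In the top view its rim corners read about (137,57), (317,112), (272,252), (92,203) in the 4x crop. I use those together with a few thresholds.

```bash
cat > g3.py <<'E'
from fit import *
import pickle
from scipy.optimize import least_squares
np.set_printoptions(precision=4,suppress=True)
V=pickle.load(open('V.pkl','rb'));MODEL['cruc']=[B(.084,.104,.068,.095)]
c,T,m=V['pot']['top']; im=cv2.imread('pics/top0.png'); g=cv2.cvtColor(im,6)
u,v=proj(c,T,[.537,-.064,.085]).astype(int)
px=np.array([[137,57],[317,112],[272,252],[92,203]])/4-.5+[u-50,v-40]
w=np.array([atz(c,T,*p,.095) for p in px])[:,:2]; print('centre',w.mean(0))
d=w[0]+w[3]-w[1]-w[2]; e=w[0]+w[1]-w[2]-w[3]
print('sizes',np.linalg.norm(d)/2,np.linalg.norm(e)/2,'yaw',np.arctan2(-d[0],d[1]),np.arctan2(e[1],e[0]))
big=render(c,T,[B(.090,.110,.085,.095)],[.5385,-.0655,0,-.29])[::4,::4]
for TH in (138,145,150,155):
    q=((g<TH)&(big>0)).astype(np.uint8)
    nn,lab,st,_=cv2.connectedComponentsWithStats(q); q=(lab==1+np.argmax(st[1:,4])).astype(np.uint8)
    s=cv2.fillConvexPoly(np.zeros_like(m),cv2.convexHull(cv2.findNonZero(q)),1)
    print(TH,s.sum(),*fit('cruc',[(c,T,s)],[.538,-.065,0,-.29],fixz=0))
E
python3 g3.py
```

```text
centre [ 0.5403 -0.0618]
sizes 0.09814050854187223 0.08024952531388406 yaw -0.260962104252664 -0.32306764428431833
138 844 [ 0.5418 -0.0656 -0.1584] [np.float64(0.599)]
145 1921 [ 0.5385 -0.0619 -0.2907] [np.float64(0.091)]
150 1983 [ 0.5383 -0.0631 -0.2962] [np.float64(0.062)]
155 2042 [ 0.5386 -0.0644 -0.2831] [np.float64(0.039)]
```

Estimates agree within about 3 mm. Next I carry the lids partway, turning them to the pot's direction, and check the crucible with the wrist camera.

servo_tool(deltas=[{"tx":1,"ty":-4,"tz":-1,"ax":0,"ay":0,"az":0.01,"claw":0},{"tx":2,"ty":-14,"tz":-2,"ax":0,"ay":0,"az":0.04,"claw":0},{"tx":4,"ty":-30,"tz":-4,"ax":0,"ay":0,"az":0.08,"claw":0},{"tx":6,"ty":-48,"tz":-6,"ax":0,"ay":0,"az":0.12,"claw":0},{"tx":8,"ty":-66,"tz":-8,"ax":0,"ay":0,"az":0.16,"claw":0},{"tx":11,"ty":-84,"tz":-10,"ax":0,"ay":0,"az":0.2,"claw":0},{"tx":13,"ty":-102,"tz":-12,"ax":0,"ay":0,"az":0.24,"claw":0},{"tx":15,"ty":-118,"tz":-14,"ax":0,"ay":0,"az":0.27,"claw":0},{"tx":17,"ty":-131,"tz":-15,"ax":0,"ay":0,"az":0.29,"claw":0},{"tx":18,"ty":-138,"tz":-15,"ax":0,"ay":0,"az":0.293,"claw":0},{"tx":18,"ty":-140,"tz":-15,"ax":0,"ay":0,"az":0.293,"claw":0},{"tx":18,"ty":-140,"tz":-15,"ax":0,"ay":0,"az":0.293,"claw":0}])

```text
time_s: 8.6
tcp_pos: [0.5709, 0.0999, 0.2013]
ee_rot: [[-0.991, -0.136, -0.0], [-0.136, 0.991, 0.0], [0.0, 0.0, -1.0]]
wrist_force: [-0.1, 0.2, -6.3]
gripper_width: 0.171
gripper_force: 30.0
```

```bash
python3 e.py 4
```

```text
[0.5708 0.1005 0.2013] -172.11468935498368 [  25.9784   18.5617   -7.954    -0.0219  -63.5    -108.0833] [-0.6869  0.2869 -5.6954] [ 0.1138 -0.1508  0.0464] 0.17225231003270042
0.81 25779 (67, 35, 197, 199)
[ 0.5324 -0.0549  0.0701] 0.89
```

View pics/w4.png

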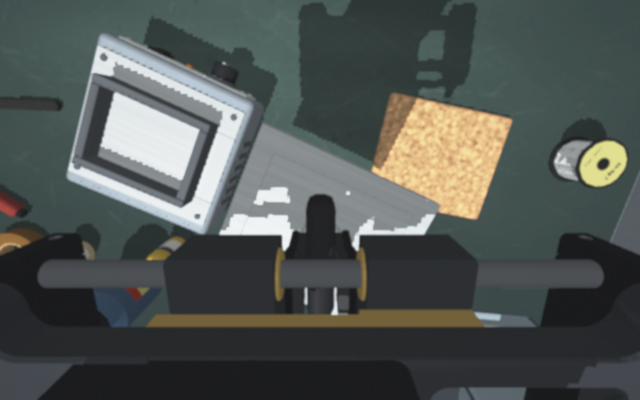

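The wrist view shows the crucible clearly: rim corners (101,74), (215,118), (184,204), (75,165). The held cover's front edge runs from (262,122) to (440,205).

```bash
cat > k.py <<'E'
from fit import *
np.set_printoptions(precision=4,suppress=True)
MODEL['cruc']=[B(.084,.104,.068,.095)]
s=sense();c,T=camT('wrist',s); im=cv2.imread('pics/w4.png'); g=cv2.cvtColor(im,6)
px=[[101,74],[215,118],[184,204],[75,165]]
w=np.array([atz(c,T,*p,.095) for p in px])[:,:2]; print('centre',w.mean(0))
d=w[1]+w[2]-w[0]-w[3]; e=w[0]+w[1]-w[2]-w[3]; print('sizes',np.linalg.norm(d)/2,np.linalg.norm(e)/2,'long dir',np.degrees(np.arctan2(d[1],d[0]))-90,'short',np.degrees(np.arctan2(-e[1],-e[0])))
big=render(c,T,[B(.092,.112,.085,.097)],[.54,-.063,0,-.29])[::4,::4]
for TH in (90,105,120,135,150):
    q=((g<TH)&(big>0)).astype(np.uint8)
    nn,lab,st,_=cv2.connectedComponentsWithStats(q); q=(lab==1+np.argmax(st[1:,4])).astype(np.uint8)
    m=cv2.fillConvexPoly(np.zeros_like(g),cv2.convexHull(cv2.findNonZero(q)),1)
    print(TH,m.sum(),*fit('cruc',[(c,T,m)],[.54,-.063,0,-.29],fixz=0))
a,b=[atz(c,T,*p,.190)[:2] for p in ([262,122],[440,205])]
print('cover edge',a,b,np.linalg.norm(a-b),np.degrees(np.arctan2(*(b-a)[::-1]))-90)
E
python3 k.py
```

```text
centre [ 0.5378 -0.0599]
sizes 0.09982941259790529 0.08544135708639317 long dir -13.151756676772337 short -17.857162950451734
90 4876 [ 0.5502 -0.0609 -0.2824] [np.float64(0.606)]
105 11548 [ 0.5404 -0.0623 -0.2867] [np.float64(0.087)]
120 12386 [ 0.5399 -0.0636 -0.2754] [np.float64(0.035)]
135 12667 [ 0.5394 -0.0637 -0.2759] [np.float64(0.036)]
150 12931 [ 0.539  -0.064  -0.2805] [np.float64(0.04)]
cover edge [0.5032 0.0597] [0.5366 0.1706] 0.11589187173396481 -16.754660238461398
```

Pot centre is (0.540, -0.063) and yaw about -16°, which matches the cover's -16.8°. Moving over the pot.

servo_tool(deltas=[{"tx":1,"ty":-4,"tz":0,"ax":0,"ay":0,"az":0,"claw":0},{"tx":5,"ty":-15,"tz":0,"ax":0,"ay":0,"az":0,"claw":0},{"tx":10,"ty":-32,"tz":0,"ax":0,"ay":0,"az":0,"claw":0},{"tx":17,"ty":-52,"tz":0,"ax":0,"ay":0,"az":0,"claw":0},{"tx":24,"ty":-73,"tz":0,"ax":0,"ay":0,"az":0,"claw":0},{"tx":31,"ty":-94,"tz":0,"ax":0,"ay":0,"az":0,"claw":0},{"tx":38,"ty":-115,"tz":5,"ax":0,"ay":0,"az":0,"claw":0},{"tx":44,"ty":-134,"tz":12,"ax":0,"ay":0,"az":0,"claw":0},{"tx":49,"ty":-149,"tz":22,"ax":0,"ay":0,"az":0,"claw":0},{"tx":52,"ty":-157,"tz":30,"ax":0,"ay":0,"az":0,"claw":0},{"tx":52,"ty":-158,"tz":33,"ax":0,"ay":0,"az":0,"claw":0},{"tx":52,"ty":-158,"tz":33,"ax":0,"ay":0,"az":0,"claw":0}])

```text
time_s: 9.8
tcp_pos: [0.5403, -0.0637, 0.1676]
ee_rot: [[-0.991, -0.136, -0.002], [-0.136, 0.991, -0.0], [0.002, 0.0, -1.0]]
wrist_force: [-0.3, 0.2, -5.8]
gripper_width: 0.169
gripper_force: 30.0
```

servo_tool(deltas=[{"tx":0,"ty":0,"tz":5,"ax":0,"ay":0,"az":0,"claw":0},{"tx":0,"ty":0,"tz":12,"ax":0,"ay":0,"az":0,"claw":0},{"tx":0,"ty":0,"tz":19,"ax":0,"ay":0,"az":0,"claw":0},{"tx":0,"ty":0,"tz":25,"ax":0,"ay":0,"az":0,"claw":0},{"tx":0,"ty":0,"tz":30,"ax":0,"ay":0,"az":0,"claw":0},{"tx":0,"ty":0,"tz":33,"ax":0,"ay":0,"az":0,"claw":0},{"tx":0,"ty":0,"tz":34,"ax":0,"ay":0,"az":0,"claw":0},{"tx":0,"ty":0,"tz":34,"ax":0,"ay":0,"az":0,"claw":0},{"tx":0,"ty":0,"tz":34,"ax":0,"ay":0,"az":0,"claw":0},{"tx":0,"ty":0,"tz":34,"ax":0,"ay":0,"az":0,"claw":0}])

```text
time_s: 10.63
tcp_pos: [0.5414, -0.0632, 0.135]
ee_rot: [[-0.991, -0.137, 0.001], [-0.137, 0.991, 0.0], [-0.001, -0.0, -1.0]]
wrist_force: [-0.4, -0.2, -6.6]
gripper_width: 0.171
gripper_force: 30.0
```

servo_tool(deltas=[{"tx":0,"ty":0,"tz":2,"ax":0,"ay":0,"az":0,"claw":0},{"tx":0,"ty":0,"tz":4,"ax":0,"ay":0,"az":0,"claw":0},{"tx":0,"ty":0,"tz":6,"ax":0,"ay":0,"az":0,"claw":0},{"tx":0,"ty":0,"tz":8,"ax":0,"ay":0,"az":0,"claw":0},{"tx":0,"ty":0,"tz":10,"ax":0,"ay":0,"az":0,"claw":0},{"tx":0,"ty":0,"tz":12,"ax":0,"ay":0,"az":0,"claw":0},{"tx":0,"ty":0,"tz":13,"ax":0,"ay":0,"az":0,"claw":0},{"tx":0,"ty":0,"tz":14,"ax":0,"ay":0,"az":0,"claw":0},{"tx":0,"ty":0,"tz":14,"ax":0,"ay":0,"az":0,"claw":0},{"tx":0,"ty":0,"tz":14,"ax":0,"ay":0,"az":0,"claw":0},{"tx":0,"ty":0,"tz":14,"ax":0,"ay":0,"az":0,"claw":0}])

```text
time_s: 11.55
tcp_pos: [0.5412, -0.0632, 0.1207]
ee_rot: [[-0.991, -0.137, 0.0], [-0.137, 0.991, -0.0], [-0.0, -0.0, -1.0]]
wrist_force: [0.2, -0.5, -6.7]
gripper_width: 0.171
gripper_force: 30.0
```

servo_tool(deltas=[{"tx":0,"ty":0,"tz":1,"ax":0,"ay":0,"az":0,"claw":0},{"tx":0,"ty":0,"tz":2,"ax":0,"ay":0,"az":0,"claw":0},{"tx":0,"ty":0,"tz":3,"ax":0,"ay":0,"az":0,"claw":0},{"tx":0,"ty":0,"tz":3,"ax":0,"ay":0,"az":0,"claw":0},{"tx":0,"ty":0,"tz":3,"ax":0,"ay":0,"az":0,"claw":0},{"tx":0,"ty":0,"tz":3,"ax":0,"ay":0,"az":0,"claw":0}])

```text
time_s: 12.05
tcp_pos: [0.5415, -0.0632, 0.1179]
ee_rot: [[-0.99, -0.138, 0.001], [-0.138, 0.99, -0.0], [-0.001, -0.0, -1.0]]
wrist_force: [1.2, -1.0, -4.5]
gripper_width: 0.17
gripper_force: 30.0
```

servo_tool(deltas=[{"tx":0,"ty":0,"tz":1,"ax":0,"ay":0,"az":0,"claw":0},{"tx":0,"ty":0,"tz":1.5,"ax":0,"ay":0,"az":0,"claw":0},{"tx":0,"ty":0,"tz":1.5,"ax":0,"ay":0,"az":0,"claw":0},{"tx":0,"ty":0,"tz":1.5,"ax":0,"ay":0,"az":0,"claw":0}])

```text
time_s: 12.38
tcp_pos: [0.5415, -0.0632, 0.1168]
ee_rot: [[-0.99, -0.138, 0.001], [-0.138, 0.99, -0.0], [-0.001, -0.0, -1.0]]
wrist_force: [-1.4, 1.1, 0.5]
gripper_width: 0.172
gripper_force: 30.0
```

servo_tool(deltas=[{"tx":0,"ty":0,"tz":0.5,"ax":0,"ay":0,"az":0,"claw":0},{"tx":0,"ty":0,"tz":0.5,"ax":0,"ay":0,"az":0,"claw":0},{"tx":0,"ty":0,"tz":0.5,"ax":0,"ay":0,"az":0,"claw":0}])

```text
time_s: 12.63
tcp_pos: [0.5415, -0.0632, 0.1167]
ee_rot: [[-0.99, -0.138, 0.001], [-0.138, 0.99, -0.0], [-0.001, -0.0, -1.0]]
wrist_force: [-3.8, 1.5, 6.1]
gripper_width: 0.172
gripper_force: 30.0
```

```bash
cat > l.py <<'E'
from fit import *
np.set_printoptions(precision=4,suppress=True)
print(sense()['wrist_force'],sense()['moment'],sense()['joints'])
for n in ['top','scene']:
    c,T=camT(n); im=capture(n); cv2.imwrite(f'pics/{n}5.png',im)
    t=trace('cover',n)
    for x in t[:2]:
        m=x['mask'].astype(np.uint8); print(n,x['confidence'],m.sum(),np.argwhere(m).mean(0))
        if m.sum()<4000: print(*fit('cover',[(c,T,m)],[.54,-.063,.099,-.29],fixz=.099))
im=cv2.imread('pics/scene5.png')[190:340,270:470]; cv2.imwrite('pics/s5.png',cv2.resize(im,None,fx=4,fy=4,interpolation=2))
E
python3 l.py
```

```text
[-3.7829  1.5312  6.0776] [ 0.431   0.6545 -0.0539] [ 10.3991  20.1722 -19.225    0.0314 -50.5311 -92.4995]
top 0.52 139 [269.3022 445.964 ]
[ 0.5358 -0.0641 -0.2624] [np.float64(0.95)]
scene 0.58 2489 [259.1004 363.1812]
[ 0.5406 -0.0648 -0.2886] [np.float64(0.106)]
```

View pics/s5.png

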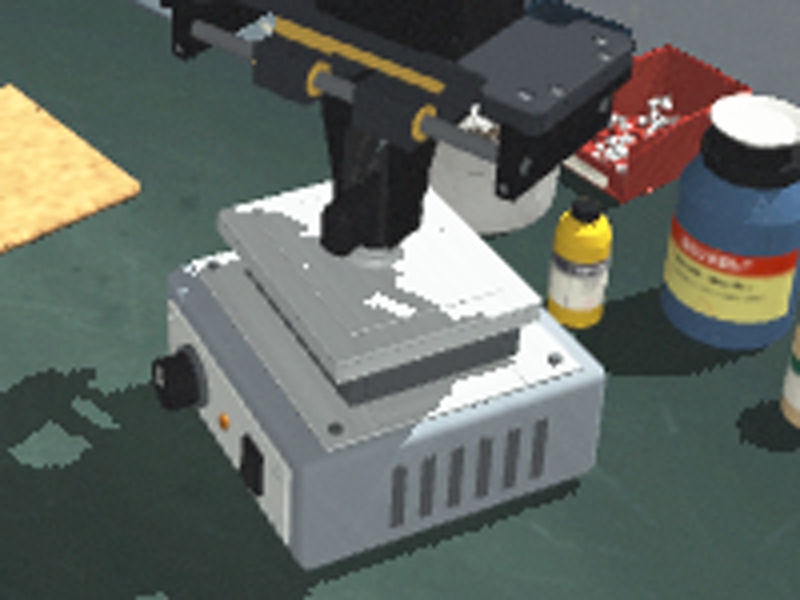

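The cover sits level and evenly on the crucible, about 6 N pressing. I ease the press slightly and turn counterclockwise.

servo_tool(deltas=[{"tx":0,"ty":0,"tz":-0.3,"ax":0,"ay":0,"az":-0.04,"claw":0},{"tx":0,"ty":0,"tz":-0.3,"ax":0,"ay":0,"az":-0.1,"claw":0},{"tx":0,"ty":0,"tz":-0.3,"ax":0,"ay":0,"az":-0.17,"claw":0},{"tx":0,"ty":0,"tz":-0.3,"ax":0,"ay":0,"az":-0.24,"claw":0},{"tx":0,"ty":0,"tz":-0.3,"ax":0,"ay":0,"az":-0.31,"claw":0},{"tx":0,"ty":0,"tz":-0.3,"ax":0,"ay":0,"az":-0.38,"claw":0},{"tx":0,"ty":0,"tz":-0.3,"ax":0,"ay":0,"az":-0.45,"claw":0},{"tx":0,"ty":0,"tz":-0.3,"ax":0,"ay":0,"az":-0.5,"claw":0},{"tx":0,"ty":0,"tz":-0.3,"ax":0,"ay":0,"az":-0.5,"claw":0}])

```text
time_s: 13.58
tcp_pos: [0.5413, -0.0627, 0.1168]
ee_rot: [[-0.803, -0.597, 0.001], [-0.597, 0.803, 0.001], [-0.001, -0.0, -1.0]]
wrist_force: [-3.3, 3.6, 5.2]
gripper_width: 0.173
gripper_force: 30.0
```

```bash
cat > q.py <<'E'
from station import *; import numpy as np
s=sense(); R=np.array(s['ee_rot']); print(np.round(s['tcp_pos'],4),'yaw',round(float(np.arctan2(R[1,0],R[0,0])),3),np.round(s['wrist_force'],2),np.round(s['moment'],3),s['time_s'])
E
python3 q.py
```

```text
[ 0.5413 -0.0627  0.1168] yaw -2.502 [-3.31  3.64  5.2 ] [1.116 0.809 0.073] 13.5833
```

servo_tool(deltas=[{"tx":0,"ty":0,"tz":0,"ax":0,"ay":0,"az":-0.05,"claw":0},{"tx":0,"ty":0,"tz":0,"ax":0,"ay":0,"az":-0.12,"claw":0},{"tx":0,"ty":0,"tz":0,"ax":0,"ay":0,"az":-0.19,"claw":0},{"tx":0,"ty":0,"tz":0,"ax":0,"ay":0,"az":-0.26,"claw":0},{"tx":0,"ty":0,"tz":0,"ax":0,"ay":0,"az":-0.33,"claw":0},{"tx":0,"ty":0,"tz":0,"ax":0,"ay":0,"az":-0.4,"claw":0},{"tx":0,"ty":0,"tz":0,"ax":0,"ay":0,"az":-0.46,"claw":0},{"tx":0,"ty":0,"tz":0,"ax":0,"ay":0,"az":-0.52,"claw":0},{"tx":0,"ty":0,"tz":0,"ax":0,"ay":0,"az":-0.58,"claw":0},{"tx":0,"ty":0,"tz":0,"ax":0,"ay":0,"az":-0.6,"claw":0},{"tx":0,"ty":0,"tz":0,"ax":0,"ay":0,"az":-0.6,"claw":0}])

```text
time_s: 14.5
tcp_pos: [0.5407, -0.0624, 0.1167]
ee_rot: [[-0.327, -0.945, -0.0], [-0.945, 0.327, 0.001], [-0.001, 0.001, -1.0]]
wrist_force: [-5.1, 5.1, 6.1]
gripper_width: 0.168
gripper_force: 30.0
```

```bash
python3 q.py
```

```text
[ 0.5407 -0.0624  0.1167] yaw -1.904 [-5.14  5.12  6.13] [1.673 1.378 0.057] 14.5
```

servo_tool(deltas=[{"tx":-0.3,"ty":0.6,"tz":0,"ax":0,"ay":0,"az":-0.03,"claw":0},{"tx":-0.3,"ty":0.6,"tz":0,"ax":0,"ay":0,"az":-0.06,"claw":0},{"tx":-0.3,"ty":0.6,"tz":0,"ax":0,"ay":0,"az":-0.09,"claw":0},{"tx":-0.3,"ty":0.6,"tz":0,"ax":0,"ay":0,"az":-0.11,"claw":0},{"tx":-0.3,"ty":0.6,"tz":0,"ax":0,"ay":0,"az":-0.11,"claw":0},{"tx":-0.3,"ty":0.6,"tz":0,"ax":0,"ay":0,"az":-0.11,"claw":0}])

```text
time_s: 15.0
tcp_pos: [0.5414, -0.0628, 0.1168]
ee_rot: [[-0.222, -0.975, 0.002], [-0.975, 0.222, -0.0], [-0.0, -0.002, -1.0]]
wrist_force: [-1.3, 1.2, 5.9]
gripper_width: 0.17
gripper_force: 30.0
```

```bash
python3 q.py
```

```text
[ 0.5414 -0.0628  0.1168] yaw -1.795 [-1.26  1.22  5.94] [ 0.513  0.536 -0.239] 15.0
```

servo_tool(deltas=[{"tx":0,"ty":0,"tz":0,"ax":0,"ay":0,"az":-0.03,"claw":0},{"tx":0,"ty":0,"tz":0,"ax":0,"ay":0,"az":-0.06,"claw":0},{"tx":0,"ty":0,"tz":0,"ax":0,"ay":0,"az":-0.06,"claw":0},{"tx":0,"ty":0,"tz":0,"ax":0,"ay":0,"az":-0.06,"claw":0}])

```text
time_s: 15.33
tcp_pos: [0.5412, -0.0632, 0.1167]
ee_rot: [[-0.165, -0.986, 0.002], [-0.986, 0.165, -0.0], [0.0, -0.002, -1.0]]
wrist_force: [-2.0, -0.2, 5.7]
gripper_width: 0.172
gripper_force: 30.0
```

```bash
python3 q.py
```

```text
[ 0.5412 -0.0632  0.1167] yaw -1.737 [-1.96 -0.24  5.71] [-0.024  0.447 -0.656] 15.3333
```

The moment about z rose to -0.66 N m, well past handle friction, so the handle is at its stop. I relieve the twist and lift gently.

servo_tool(deltas=[{"tx":0,"ty":0,"tz":0,"ax":0,"ay":0,"az":0.03,"claw":0},{"tx":0,"ty":0,"tz":0,"ax":0,"ay":0,"az":0.06,"claw":0},{"tx":0,"ty":0,"tz":0,"ax":0,"ay":0,"az":0.06,"claw":0},{"tx":0,"ty":0,"tz":-0.5,"ax":0,"ay":0,"az":0.06,"claw":0},{"tx":0,"ty":0,"tz":-1.0,"ax":0,"ay":0,"az":0.06,"claw":0},{"tx":0,"ty":0,"tz":-1.5,"ax":0,"ay":0,"az":0.06,"claw":0},{"tx":0,"ty":0,"tz":-2.0,"ax":0,"ay":0,"az":0.06,"claw":0},{"tx":0,"ty":0,"tz":-2.5,"ax":0,"ay":0,"az":0.06,"claw":0},{"tx":0,"ty":0,"tz":-2.5,"ax":0,"ay":0,"az":0.06,"claw":0},{"tx":0,"ty":0,"tz":-2.5,"ax":0,"ay":0,"az":0.06,"claw":0}])

```text
time_s: 16.17
tcp_pos: [0.5404, -0.0625, 0.1176]
ee_rot: [[-0.221, -0.975, -0.001], [-0.975, 0.221, 0.0], [-0.0, 0.001, -1.0]]
wrist_force: [2.2, -0.8, -5.2]
gripper_width: 0.166
gripper_force: 30.0
```

```bash
python3 q.py
```

```text
[ 0.5404 -0.0625  0.1176] yaw -1.794 [ 2.15 -0.78 -5.2 ] [-0.037 -0.77  -0.031] 16.1667
```

servo_tool(deltas=[{"tx":0,"ty":0,"tz":-0.5,"ax":0,"ay":0,"az":0,"claw":0},{"tx":0,"ty":0,"tz":-1,"ax":0,"ay":0,"az":0,"claw":0},{"tx":0,"ty":0,"tz":-1.5,"ax":0,"ay":0,"az":0,"claw":0},{"tx":0,"ty":0,"tz":-1.5,"ax":0,"ay":0,"az":0,"claw":0},{"tx":0,"ty":0,"tz":-1.5,"ax":0,"ay":0,"az":0,"claw":0}])

```text
time_s: 16.58
tcp_pos: [0.5404, -0.0627, 0.1199]
ee_rot: [[-0.221, -0.975, -0.0], [-0.975, 0.221, 0.0], [-0.0, 0.0, -1.0]]
wrist_force: [1.2, 0.2, -4.7]
gripper_width: 0.168
gripper_force: 30.0
```

```bash
python3 q.py
```

```text
[ 0.5404 -0.0627  0.1199] yaw -1.794 [ 1.24  0.16 -4.68] [ 0.07  -0.37  -0.052] 16.5833
```

Force is 4.7 N at 3 mm up, against 6.7 N for both lids, so the cover comes alone. Continuing slowly through the slot.

servo_tool(deltas=[{"tx":0,"ty":0,"tz":-1,"ax":0,"ay":0,"az":0,"claw":0},{"tx":0,"ty":0,"tz":-2,"ax":0,"ay":0,"az":0,"claw":0},{"tx":0,"ty":0,"tz":-3,"ax":0,"ay":0,"az":0,"claw":0},{"tx":0,"ty":0,"tz":-4,"ax":0,"ay":0,"az":0,"claw":0},{"tx":0,"ty":0,"tz":-5,"ax":0,"ay":0,"az":0,"claw":0},{"tx":0,"ty":0,"tz":-6.5,"ax":0,"ay":0,"az":0,"claw":0},{"tx":0,"ty":0,"tz":-8,"ax":0,"ay":0,"az":0,"claw":0},{"tx":0,"ty":0,"tz":-10,"ax":0,"ay":0,"az":0,"claw":0},{"tx":0,"ty":0,"tz":-12,"ax":0,"ay":0,"az":0,"claw":0},{"tx":0,"ty":0,"tz":-14,"ax":0,"ay":0,"az":0,"claw":0}])

```text
time_s: 17.42
tcp_pos: [0.5406, -0.0628, 0.1341]
ee_rot: [[-0.221, -0.975, -0.0], [-0.975, 0.221, 0.0], [-0.0, 0.0, -1.0]]
wrist_force: [-0.8, -0.3, -3.8]
gripper_width: 0.172
gripper_force: 30.0
```

servo_tool(deltas=[{"tx":0,"ty":0,"tz":-4,"ax":0,"ay":0,"az":0,"claw":0},{"tx":0,"ty":0,"tz":-10,"ax":0,"ay":0,"az":0,"claw":0},{"tx":0,"ty":0,"tz":-20,"ax":0,"ay":0,"az":0,"claw":0},{"tx":0,"ty":0,"tz":-32,"ax":0,"ay":0,"az":0,"claw":0},{"tx":0,"ty":0,"tz":-46,"ax":0,"ay":0,"az":0,"claw":0},{"tx":0,"ty":0,"tz":-60,"ax":0,"ay":0,"az":0,"claw":0},{"tx":0,"ty":0,"tz":-75,"ax":0,"ay":0,"az":0,"claw":0},{"tx":0,"ty":0,"tz":-90,"ax":0,"ay":0,"az":0,"claw":0},{"tx":0,"ty":0,"tz":-104,"ax":0,"ay":0,"az":0,"claw":0},{"tx":0,"ty":0,"tz":-114,"ax":0,"ay":0,"az":0,"claw":0},{"tx":0,"ty":0,"tz":-120,"ax":0,"ay":0,"az":0,"claw":0},{"tx":0,"ty":0,"tz":-120,"ax":0,"ay":0,"az":0,"claw":0}])

```text
time_s: 18.42
tcp_pos: [0.5413, -0.0628, 0.2557]
ee_rot: [[-0.221, -0.975, 0.003], [-0.975, 0.221, 0.0], [-0.001, -0.003, -1.0]]
wrist_force: [0.5, -0.2, -4.2]
gripper_width: 0.173
gripper_force: 30.0
```

servo_tool(deltas=[{"tx":0,"ty":0,"tz":0,"ax":0,"ay":0,"az":0,"claw":0},{"tx":0,"ty":0,"tz":0,"ax":0,"ay":0,"az":0,"claw":0},{"tx":0,"ty":0,"tz":0,"ax":0,"ay":0,"az":0,"claw":0},{"tx":0,"ty":0,"tz":0,"ax":0,"ay":0,"az":0,"claw":0}])

```text
time_s: 18.75
tcp_pos: [0.5403, -0.0628, 0.253]
ee_rot: [[-0.221, -0.975, -0.002], [-0.975, 0.221, -0.0], [0.001, 0.002, -1.0]]
wrist_force: [0.6, 0.4, -4.1]
gripper_width: 0.164
gripper_force: 30.0
```

```bash
python3 q.py
python3 - <<'E'
from fit import *
np.set_printoptions(precision=4,suppress=True)
c,T=camT('scene'); im=capture('scene'); cv2.imwrite('pics/s6.png',im)
MODEL['gp']=[B(.09,.11,.008,.012)]
for l in ('guard_plate','cover'):
    for r in recognise(l,'scene')[:2]: print(l,T[:3,:3]@r['xyz']+T[:3,3],r['confidence'])
for x in trace('guard_plate','scene')[:1]:
    m=x['mask'].astype(np.uint8);print(m.sum(),x['confidence'])
    k=cv2.fillConvexPoly(np.zeros_like(m),cv2.convexHull(cv2.findNonZero(m)),1)
    print(*fit('gp',[(c,T,k)],[.54,-.064,.087,-.29])); print(*fit('gp',[(c,T,k)],[.54,-.064,.087,-.29],fixz=.087))
E
```

```text
[ 0.5403 -0.0628  0.253 ] yaw -1.794 [ 0.64  0.36 -4.15] [ 0.077 -0.065  0.041] 18.75
guard_plate [ 0.5361 -0.0769  0.0958] 0.88
guard_plate [ 0.5306 -0.079   0.2732] 0.68
cover [ 0.5311 -0.0888  0.2392] 0.69
1748 0.97
[ 0.5438 -0.0661  0.0865 -0.2361] [np.float64(0.031)]
[ 0.5433 -0.0665 -0.235 ] [np.float64(0.031)]
```

The plate is seated: z is 0.0865 m, it is about 2 mm off centre, and its yaw is within about 0.06 rad. The cover hangs alone (4.1 N), about 15 cm above the seat.

```bash
python3 -c "
from station import *
print(finish_job())"
```

```text
the job is handed in; nothing more can be done
None
```

The job is handed in: the camera check puts the guard plate level in height and about 2 mm off centre on the crucible rim, the cover is held alone about 15 cm above it, and I kept clear of the bystanders; no verdict was returned.

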